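Take the safety cap off the taller cleaner bottle

TASK

Open the taller of the two cleaner bottles in the rack: press its safety cap down, keep it down while you twist it anticlockwise until it is free, then lift it straight off, with the bottle left standing in the rack. Finish while holding the cap in the gripper, level and still, about a hand's breadth straight above the open mouth; do not put it down or let go. Leave the shorter bottle shut and everything else where it stands.

Things in the scene. Friction and masses are not known exactly. Their poses are not given: they have to be found in the camera images.
- tall_bottle: the bottle to open: loose plain white square bottle, 56 x 56 mm, 0.6 kg, in either pocket of the rack, the taller of two alike. Origin at the centre of its underside, z up. Body to 113 mm, round shoulder 49 mm across to 128 mm, neck 29 mm across with two locking lugs (41 mm over them), mouth at 145 mm; a sprung plug in the mouth reaches 160 mm once the cap is off
- tall_bottle_mouth (a point): centre of the tall bottle's mouth (top of its neck), 145 mm above its underside
- tall_cap: the tall bottle's push-and-turn cap, loose, locked on its neck: round, ribbed, 52 mm across, 26 mm tall, 30 g; gripped across any diameter. Origin at the centre of its open lower rim, z up. Locked, rim 135 mm and top 161 mm above the bottle's underside, 7 mm gap between rim and shoulder, x axis along the bottle's x. Locked, it can be neither turned nor pulled off: a straight pull lifts the bottle
- tall_cap_top (a point): centre of the cap's flat top. To open: push straight down over 4 mm against a spring (6 N at first, about 10 N at 7 mm, where the rim meets the shoulder); kept down, it turns anticlockwise seen from above, never clockwise; it is free from about 40 to 140 degrees (60 to 90 is a good turn), then lifts straight off
- short_bottle: the other bottle, to be left shut: same make and same cap but 45 mm shorter, in the rack's other pocket; origin at the centre of its underside. 0.45 kg
- short_cap: the short bottle's cap, its top 116 mm above that bottle's underside: same cap, 52 mm across, 26 mm tall, origin at the centre of its open lower rim
- rack: dark steel bottle rack fixed to the worktop, 90 x 196 x 45 mm, origin at the centre of its underside; two square pockets 59 mm wide, centred 55 mm either side of the origin along its y, with floor 5 mm and rim 45 mm above the worktop; they keep the bottles from turning
- glass: bystander: small clear glass, 49 mm across, 62 mm tall, behind the rack; origin under its centre
- spoon: bystander: steel measuring spoon, 37 x 119 x 16 mm, lying in front of the rack; origin under its centre
- timer: bystander: round kitchen timer, 63 mm across, 44 mm tall, on the left towards the hob; origin under its centre
- mug: bystander: small mug, 62 x 92 x 51 mm, on the right; origin under its centre
- butter_tin: bystander: low tub with lid, 63 x 105 x 26 mm, on the right towards the sink; origin under its centre
Not all that is in view belongs to the job. What is shaped like the tall_cap but blue is not meant.

How it is judged:
On the way, in this order (a step that is already met when the one before it is completed fails the run):
1. the tall bottle's cap is pressed down at least 3 mm below its locked height, not yet turned (z of tall_cap in the frame of tall_bottle below 0.132 m and angle between the x axis of tall_cap and the x axis of tall_bottle, either way round below 0.35 rad and z of tall_bottle in the frame of rack below 0.012 m and angle between tall_bottle's own z axis and vertical below 0.1 rad), for 0.1 s.
2. the cap is twisted at least 32 degrees out of its locked position, still on the neck (angle between the x axis of tall_cap and the x axis of tall_bottle, either way round above 0.56 rad and z of tall_cap in the frame of tall_bottle below 0.139 m and z of tall_bottle in the frame of rack below 0.012 m and angle between tall_bottle's own z axis and vertical below 0.1 rad), for 0.1 s.
At the end, for the whole second after the job is handed in: Fingers hold the tall bottle's cap still, level within 17 degrees, touching no bottle, rim 35 to 160 mm above the mouth and within 35 mm sideways; the tall bottle stands in its pocket (7 mm lift, 6 degrees at most); the short bottle stands in its pocket, cap on (z of tall_cap in the frame of tall_bottle_mouth between 0.035 and 0.16 m and horizontal distance between tall_cap and tall_bottle_mouth below 0.035 m and angle between tall_cap's own z axis and vertical below 0.3 rad and contact force between the fingers and tall_cap above 1 N and contact force between tall_cap and tall_bottle below 0.1 N and linear speed of each of tall_cap, tall_bottle below 0.03 m/s and z of each of tall_bottle, short_bottle in the frame of rack below 0.012 m and angle between tall_bottle's own z axis and vertical below 0.1 rad and z of short_cap in the frame of short_bottle below 0.094 m); the arm keeps its last pose, push and grip.
It fails at once if the tall bottle is pulled up more than 20 mm out of its pocket or tipped more than 14 degrees (z of tall_bottle in the frame of rack above 0.025 m or angle between tall_bottle's own z axis and vertical above 0.25 rad).
It fails at once if the short bottle is opened or moved more than 20 mm (z of short_cap in the frame of short_bottle above 0.1 m or distance of short_bottle from where it was at the start of the episode above 0.02 m).
It fails at once if a bystander (glass, spoon, timer, mug, tub) is moved more than 25 mm (distance of any of glass, spoon, timer, mug, butter_tin from where it was at the start of the episode above 0.025 m).
It also fails if it takes over 38 s, if anything falls off the work surface, if the arm or the gripper's body presses on something with over 40 N, if the wrist force passes 120 N, or if a joint passes its speed limit or range.

ROBOT

A 7-joint arm with a two-finger parallel gripper is mounted at the origin on a cart in front of the work surface, level with it; the furniture and walls round the work are solid. World frame = base frame: x ahead of the robot, y to its left, z up, the work surface at z = 0. Lengths are in m, angles in rad, forces in N, time in s.
With the tool pointing down it reaches from about 0.4 to 0.875 m from the base axis. Payload 19.3 kg.
Tool frame: the origin (TCP) lies midway between the tips of the shut fingers; the grasp point (between the pads) lies bot.pinch_z behind it (bot.pinch_z is the distance from the TCP to the grasp point, in m); z points along the fingers, y is the line along which they close (so a half turn about z gives the same grasp; the last joint's range is limited). The gripper opens to 85 mm and grips with 20 to 120 N. Pads are 22 mm wide; open, the fingers measure 114 mm over their backs; the gripper's body (76 mm by 85 mm) begins 54 mm behind the grasp point. The pads swing forward as they close: fully open they stand 13 mm farther back than shut.
Start: joints at [-1.277, 0.521, -0.036, 1.599, 0.021, 1.021, -0.113], TCP at [0.222, 0.584, 0.231] pointing down, gripper open.
Joint ranges: [-2.91, 2.91], [-0.3, 2.13], [-1.5, 1.42], [0.17, 2.43], [-1.26, 4.41], [0.16, 1.93], [-2.52, 2.52]. Speed limits (rad/s): [1.89, 1.89, 2.39, 2.39, 3.01, 3.01, 3.01].

INTERFACE

Orientations are given as a unit quaternion [w, x, y, z].
In Python, from workcell import bot gives the robot as it stands.
- The arm moves only by the shell command python3 -m crank 'ROWS' [FORCE]. ROWS is JSON, one flat list of numbers, 7 for each row, row after row: the shift along the tool's x, y, z in m, then the turn, a rotation vector about the tool's x, y, z in degrees, then the closure, from 0 (fully open) to 1 (shut). In form: [x, y, z, ax, ay, az, hand, x, y, z, ax, ay, az, hand, ...]. A call has 1 to 20 rows; each row shifts and turns the commanded pose from where the row before left it, along the tool's axes as they then stand; what a row does not reach is not made up. A row lasts 1/12 s, in which the tool goes at most 41.7 mm and 7.16 degrees, less where a joint would pass 70% of its speed; a pose out of reach is approached as far as the arm can. A call is refused whole if a number of a shift passes 0.0417 or a number of a turn 7.16, either way. A call with a gripper value outside its range is refused whole. The fingers move at their own pace and stop on an object; FORCE is the grip in N (left out, the last holds). Time passes only in rows, so rows that do not move let the fingers close. It gives the time, the measured TCP pose, the force, the opening and the grip force at its end, in the units of the state.
- bot.read_state(): the state, without advancing time (a new reading comes with each control period).
- bot.snapshot(name): name is "scene" or "top" or "wrist"; returns a dict with "color" (480x640x3 uint8, red, green, blue), "z_map" (480x640 float32, m along the optical axis (not along the pixel's ray), 0 where there is no reading), "fovy" (degrees; the focal length in pixels is half the picture's height over the tangent of half this angle, whatever the lens; pixels are square), "cx", "cy" (the principal point, pixels), "rvec" (rotation vector, rad) and "tvec" (3), from world to camera coordinates, as OpenCV has them. Camera axes: x right, y down, z forward; pixel columns grow to the right and rows downward; lengths in m; the calibration is good to about 2 mm. A picture is of the moment at which its call begins.
- bot.finish_job(): hands the job in; it is judged then, once.
Trained networks look in the newest picture that a camera, given by its name, has taken for a name from the list of things; names that differ only in an ending like _2 or _b are one class to them, and where a whole thing is asked for, a point or a joint stands for the part that bears it (a point fixed in the world has none). Each returns a list of dicts, best first, with "p" (0 to 1); they miss things now and then, are a little off and sometimes report something else, mostly with a low value. They report only what shows in the picture. A call takes as long as a camera call. They do not tell look-alikes from the thing itself.
- bot.search_frame(camera, thing): "xyz" ([x, y, z] in m, in the coordinates of the camera as it stood for that picture, good to about 4 mm: the middle of the surface that is visible of it).
- bot.silhouettes(camera, thing): "pixels" (480x640 bool, what is visible of it).
- bot.spot_point(camera, thing): "xyz" ([x, y, z] in m, in the coordinates of the camera as it stood for that picture, good to about 4 mm: a listed point, or the origin of a listed thing).
The state is a dict: "clock": time; "joint_pos": joint angles; "joint_vel": joint speeds; "joint_efforts": joint torques, N m; "eef_pos": TCP position; "eef_rot": TCP orientation; "wrist_force": force on the tool from outside, world axes, zero at the start; "wrist_torque": the same for the moment, N m; "opening": finger opening in m; "grip_force": force on a finger pad.
Only numpy, scipy, OpenCV 4.12 (cv2) and the standard library are available. Lean on these libraries where they do the work, as an engineer would, in place of code of your own. Each camera call takes 0.05 s, during which the arm holds its last target. There are 200 camera calls.

## Working session

There is one attempt and no reset: what is moved stays moved. The work goes in short steps, Python scripts to look and compute and a shell command to move; the robot and the scene stay as the last step left them, time stands still between calls to the robot, and variables do not carry over. Pictures are saved under pics/ and viewed, at most 10 in all, crops included, and the job is handed in when it is done.

```bash
mkdir -p pics
cat > h.py <<'E'
import numpy as np, cv2
from workcell import bot
from scipy.spatial.transform import Rotation as R
def snap(c):
    s=bot.snapshot(c); s['f']=240/np.tan(np.radians(s['fovy'])/2)
    s['Rm']=cv2.Rodrigues(np.array(s['rvec'],float))[0]; s['t']=np.array(s['tvec'],float).ravel(); return s
def w(s,p): return s['Rm'].T@(np.array(p)-s['t'])
def cloud(s):
    v,u=np.mgrid[:480,:640]; z=s['z_map']
    P=np.stack([(u-s['cx'])/s['f']*z,(v-s['cy'])/s['f']*z,z],-1)
    return (P-s['t'])@s['Rm']
def px(s,P):
    c=s['Rm']@np.array(P)+s['t']; return c[0]/c[2]*s['f']+s['cx'],c[1]/c[2]*s['f']+s['cy']
E
python3 - <<'E'
from h import *
st=bot.read_state(); print(st['eef_pos'],st['eef_rot'],st['opening'],bot.pinch_z)
ims=[]
for c in ['scene','top']:
    s=snap(c); cv2.imwrite(f'pics/{c}0.png',s['color'][...,::-1])
    for n in ['tall_bottle','tall_cap_top','short_cap','tall_cap','rack','glass','spoon','timer','mug','butter_tin']:
        for d in bot.spot_point(c,n)[:4]:
            P=w(s,d['xyz']); print(c,n,round(d['p'],2),P.round(3),np.round(px(s,P)))
E
```

```text
[0.22227111 0.58378222 0.23072504] [-7.85366094e-05  1.80870564e-01  9.83506746e-01 -5.60357876e-04] 0.08542860696715875 0.0187
scene tall_bottle 0.62 [ 0.472 -0.006  0.004] [332. 282.]
scene tall_bottle 0.5 [ 0.476 -0.059  0.001] [335. 266.]
scene tall_cap_top 0.84 [ 0.473 -0.005  0.163] [334. 250.]
scene tall_cap_top 0.84 [0.395 0.11  0.026] [350. 324.]
scene tall_cap_top 0.81 [0.362 0.027 0.027] [370. 299.]
scene short_cap 0.82 [ 0.481 -0.117  0.094] [340. 230.]
scene short_cap 0.43 [ 0.483 -0.117  0.   ] [338. 249.]
scene tall_cap 0.95 [ 0.476 -0.007  0.136] [332. 255.]
scene tall_cap 0.73 [ 0.359  0.024 -0.003] [370. 304.]
scene tall_cap 0.66 [ 0.39   0.106 -0.001] [351. 327.]
scene rack 0.83 [ 0.478 -0.062  0.   ] [335. 265.]
scene glass 0.6 [ 0.588 -0.079 -0.005] [298. 252.]
scene spoon 0.45 [ 0.401 -0.098 -0.005] [365. 262.]
scene timer 0.73 [ 0.417  0.304 -0.001] [320. 399.]
scene timer 0.18 [ 0.472 -0.004  0.002] [331. 283.]
scene mug 0.65 [ 0.45  -0.316 -0.004] [365. 200.]
top tall_bottle 0.64 [ 0.475 -0.012  0.005] [309. 261.]
top tall_cap_top 0.97 [0.361 0.025 0.03 ] [29
[... 239 characters left out ...]
p 0.72 [0.36  0.022 0.004] [293. 311.]
top tall_cap 0.71 [ 0.394  0.104 -0.001] [258. 295.]
top tall_cap 0.6 [ 0.476 -0.006  0.146] [305. 250.]
top rack 0.97 [ 0.476 -0.066 -0.001] [333. 261.]
top glass 0.87 [ 0.583 -0.079  0.001] [339. 216.]
top glass 0.7 [ 0.401 -0.099  0.001] [347. 293.]
top glass 0.41 [ 0.476 -0.01   0.003] [308. 261.]
top spoon 0.81 [ 0.4   -0.1    0.004] [347. 294.]
top spoon 0.51 [ 0.475 -0.064 -0.001] [332. 261.]
top timer 0.67 [0.418 0.302 0.002] [173. 284.]
top mug 0.8 [ 0.448 -0.321  0.002] [443. 274.]
top butter_tin 0.69 [ 0.618 -0.372 -0.   ] [463. 203.]
top butter_tin 0.49 [ 0.475 -0.011  0.004] [309. 261.]
top butter_tin 0.21 [ 0.475 -0.005  0.142] [305. 251.]
```

Run:
```python
from h import *
for c in ['scene','top']:
    s=snap(c); W=cloud(s); m=(s['z_map']>0)
    for nm,z,x,y in [('tall',.166,.475,-.006),('short',.121,.484,-.116),('rack',.045,.476,-.062)]:
        k=m&(abs(W[...,2]-z)<.005)&(np.hypot(W[...,0]-x,W[...,1]-y)<(.045 if nm!='rack' else .12))
        if not k.any(): print(c,nm,'none');continue
        P=W[k]; r=cv2.minAreaRect(P[:,:2].astype(np.float32)*1000)
        cc=cv2.minEnclosingCircle(P[:,:2].astype(np.float32)*1000)
        print(c,nm,k.sum(),np.median(P[:,2]).round(4),np.round(r[0]),np.round(r[1]),round(r[2],1),'circ',np.round(cc[0],1),round(cc[1],1))
    im=s['color'][...,::-1]; u0,v0=(250,190) if c=='scene' else (220,180)
    cv2.imwrite(f'pics/{c}c.png',cv2.resize(im[v0:v0+150,u0:u0+200],None,fx=4,fy=4,interpolation=cv2.INTER_CUBIC))
```

```text
scene tall 281 0.164 [472.  -4.] [49. 52.] 14.8 circ [471.9  -4. ] 26.7
scene short 235 0.1191 [ 481. -114.] [51. 49.] 35.9 circ [ 480.8 -114.2] 26.7
scene rack 231 0.0437 [518. -53.] [152. 175.] 5.9 circ [496.6 -56.9] 101.1
top tall 472 0.1669 [472.  -7.] [51. 52.] 26.5 circ [471.1  -7.5] 26.5
top short 443 0.1218 [ 482. -116.] [52. 50.] 29.2 circ [ 481.9 -116.6] 26.7
top rack 394 0.0458 [518. -58.] [151. 177.] 5.5 circ [493.9 -59.6] 100.6
```

View pics/scene0.png

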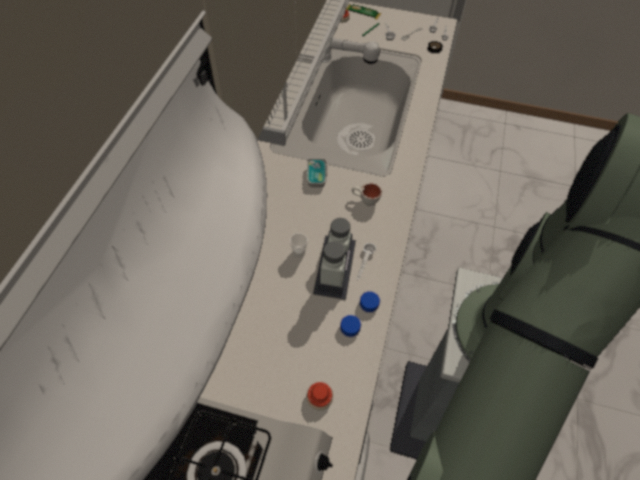

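View pics/topc.png

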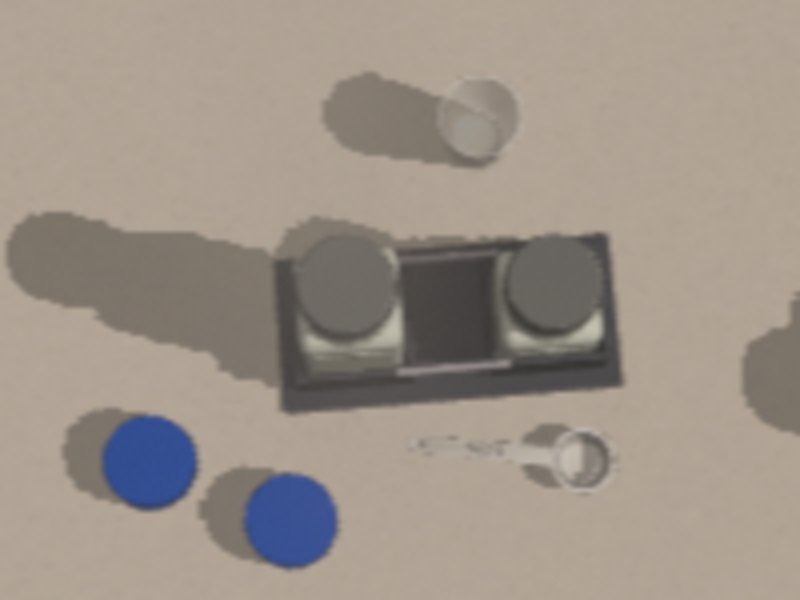

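Candidates: grey cap at top-px (304,249), grey cap at (356,249), and blue caps at (292,309) and (255,296). The tall one is the left grey cap: its top measures z≈0.166, the other grey cap 0.121, and the blue caps lie on the worktop. The enlarged crop confirms this. Moving above it.

```bash
python3 -m crank '[-0.0247,-0.0257,0,0,0,0,0,-0.0247,-0.0257,0,0,0,0,0,-0.0247,-0.0257,0,0,0,0,0,-0.0247,-0.0257,0,0,0,0,0,-0.0247,-0.0257,0,0,0,0,0,-0.0247,-0.0257,0,0,0,0,0,-0.0247,-0.0257,0,0,0,0,0,-0.0247,-0.0257,0,0,0,0,0,-0.0247,-0.0257,0,0,0,0,0,-0.0247,-0.0257,0,0,0,0,0,-0.0247,-0.0257,0,0,0,0,0,-0.0247,-0.0257,0,0,0,0,0,-0.0247,-0.0257,0,0,0,0,0,-0.0247,-0.0257,0,0,0,0,0,-0.0247,-0.0257,0,0,0,0,0,-0.0247,-0.0257,0,0,0,0,0]' 60
python3 - <<'E'
from h import *
st=bot.read_state(); print(st['eef_pos'],R.from_quat(np.roll(st['eef_rot'],-1)).as_matrix().round(3),np.round(st['joint_pos'],2),st['clock'])
E
```

```text
clock: 2.53
eef_pos: [0.4458, 0.0574, 0.2316]
eef_rot: [0.0, 0.181, 0.984, 0.0]
wrist_force: [0.9, 1.0, -0.4]
opening: 0.0852
grip_force: 0.0
[0.44583054 0.05743372 0.23159172] [[-0.935  0.356  0.001]
 [ 0.356  0.935  0.   ]
 [-0.001  0.    -1.   ]] [-0.42  0.24  0.19  2.05 -0.06  0.85  1.01] 2.5333
```

```bash
python3 -m crank '[-0.0238,-0.0249,0,0,0,0,0,-0.0238,-0.0249,0,0,0,0,0,0,0,0,0,0,7,0,0,0,0,0,0,7,0,0,0,0,0,0,7,0,0,0,0,0,0,7,0,0,0,0,0,0,7,0]'
python3 - <<'E'
from h import *
st=bot.read_state(); T=R.from_quat(np.roll(st['eef_rot'],-1)).as_matrix(); print(st['eef_pos'],T.round(3),np.round(st['joint_pos'],2),st['clock'])
s=snap('wrist'); W=cloud(s); m=(s['z_map']>0)
cv2.imwrite('pics/wr.png',s['color'][...,::-1])
k=m&(abs(W[...,2]-.166)<.006)&(np.hypot(W[...,0]-.4725,W[...,1]+.006)<.04)
P=W[k]; cc=cv2.minEnclosingCircle(P[:,:2].astype(np.float32)*1000); print(k.sum(),np.median(P[:,2]),cc)
for n in ['tall_cap_top','tall_cap']:
    for d in bot.spot_point('wrist',n)[:3]: print(n,d['p'],w(s,d['xyz']).round(4))
s2=snap('top');W=cloud(s2);k=(s2['z_map']>0)&(abs(W[...,2]-.166)<.006)&(np.hypot(W[...,0]-.4725,W[...,1]+.006)<.04)
print(k.sum())
E
```

```text
clock: 3.12
eef_pos: [0.4722, -0.0044, 0.2314]
eef_rot: [0.0, 0.471, 0.882, 0.0]
wrist_force: [-0.3, 0.1, -0.1]
opening: 0.0856
grip_force: 0.0
[ 0.47221511 -0.00441284  0.23140726] [[-0.556  0.831  0.   ]
 [ 0.831  0.556  0.   ]
 [-0.     0.    -1.   ]] [-0.4   0.29  0.35  2.   -0.13  0.87  0.61] 3.1167
5303 0.16522987156924865 ((473.8406066894531, -7.883026599884033), 26.685745239257812)
tall_cap_top 0.91 [ 0.4726 -0.0054  0.1669]
tall_cap_top 0.75 [ 0.4836 -0.1187  0.0937]
tall_cap_top 0.73 [0.3639 0.0252 0.0229]
tall_cap 0.88 [ 0.3654  0.025  -0.0035]
tall_cap 0.72 [ 0.4738 -0.0073  0.1398]
tall_cap 0.72 [ 0.3935  0.1092 -0.0027]
0
```

View pics/wr.png

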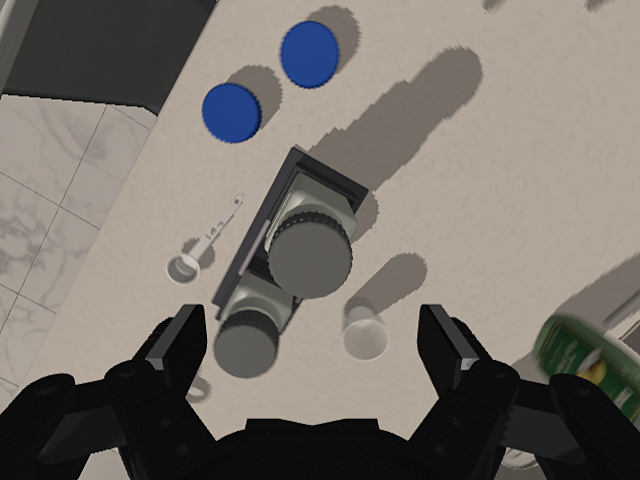

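The wrist view shows the grey ribbed tall cap at (310,256), with the short one at (246,345) and the blue caps well away. Centring, lowering and closing.

```bash
python3 -m crank '[-0.0026,-0.0006,0.02,0,0,0,0,0,0,0.025,0,0,0,0,0,0,0.025,0,0,0,0,0,0,0.02,0,0,0,0,0,0,0.01,0,0,0,0,0,0,0,0,0,0,0]'
python3 -m crank '[0,0,0,0,0,0,1,0,0,0,0,0,0,1,0,0,0,0,0,0,1,0,0,0,0,0,0,1,0,0,0,0,0,0,1,0,0,0,0,0,0,1,0,0,0,0,0,0,1,0,0,0,0,0,0,1]' 60
python3 - <<'E'
from h import *
s=snap('wrist');cv2.imwrite('pics/wr2.png',s['color'][...,::-1])
for d in bot.spot_point('wrist','tall_cap_top')[:1]: print(d['p'],w(s,d['xyz']).round(4))
E
```

```text
clock: 3.82
eef_pos: [0.4723, -0.0069, 0.1298]
eef_rot: [-0.001, 0.467, 0.884, -0.001]
wrist_force: [-0.7, 0.9, -0.2]
opening: 0.0853
grip_force: 0.0
clock: 4.48
eef_pos: [0.4735, -0.0068, 0.1321]
eef_rot: [0.001, 0.468, 0.884, 0.0]
wrist_force: [-1.3, -0.6, 5.3]
opening: 0.0502
grip_force: 61.0
0.77 [ 0.4769 -0.0048  0.1671]
```

View pics/wr2.png

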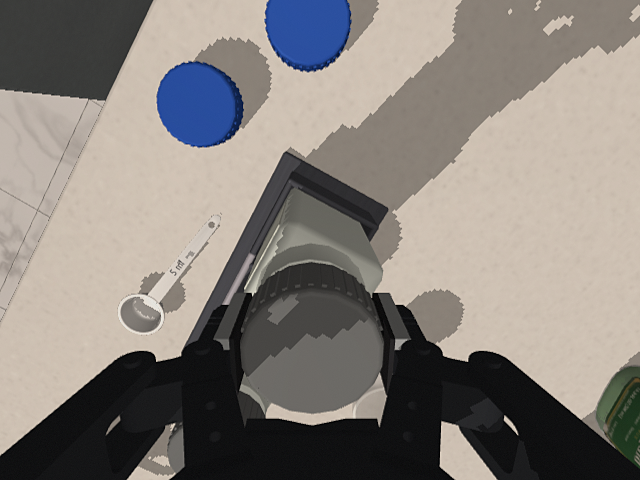

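The cap sits squarely between the pads (opening 50 mm, cap at (312,340)). Pressing down now.

```bash
python3 -m crank '[0,0,0.002,0,0,0,1,0,0,0.002,0,0,0,1,0,0,0.002,0,0,0,1,0,0,0.001,0,0,0,1,0,0,0,0,0,0,1,0,0,0,0,0,0,1]' 80
python3 - <<'E'
from h import *
s=snap('wrist')
W=cloud(s)[200:420,250:375]; z=W[...,2]; k=(abs(z-.162)<.012); print(np.median(z[k]),k.sum())
for d in bot.spot_point('wrist','tall_cap_top')[:1]: print(d['p'],w(s,d['xyz']).round(4))
E
```

```text
clock: 5.08
eef_pos: [0.4737, -0.0069, 0.1258]
eef_rot: [0.001, 0.468, 0.884, 0.001]
wrist_force: [-5.6, -1.4, 23.8]
opening: 0.05
grip_force: 83.1
0.15817329716092499 14401
0.96 [0.3938 0.1056 0.0234]
```

```bash
python3 -m crank '[0,0,-0.001,0,0,0,1,0,0,0,0,0,-4,1,0,0,0,0,0,-6,1,0,0,0,0,0,-6,1,0,0,0,0,0,-6,1,0,0,0,0,0,-6,1,0,0,0,0,0,-6,1,0,0,0,0,0,-6,1,0,0,0,0,0,-6,1,0,0,0,0,0,-6,1,0,0,0,0,0,-6,1,0,0,0,0,0,-6,1,0,0,0,0,0,-6,1,0,0,0,0,0,-5,1,0,0,0,0,0,0,1,0,0,0,0,0,0,1]' 80
python3 - <<'E'
from h import *
st=bot.read_state(); T=R.from_quat(np.roll(st['eef_rot'],-1)).as_matrix();print(T[:,1].round(2),np.degrees(np.arctan2(T[1,1],T[0,1])),np.round(st['joint_pos'],2),st['wrist_torque'])
s=snap('wrist');cv2.imwrite('pics/wr3.png',s['color'][...,::-1])
W=cloud(s)[200:420,250:375]; z=W[...,2]; k=(abs(z-.162)<.012); print(np.median(z[k]),k.sum())
E
```

```text
clock: 6.52
eef_pos: [0.474, -0.0068, 0.1264]
eef_rot: [0.001, -0.167, 0.986, -0.0]
wrist_force: [-1.6, 0.3, 8.9]
opening: 0.0499
grip_force: 81.8
[-0.33  0.94 -0.  ] 109.19482694913178 [-0.05  0.44 -0.08  2.08  0.06  0.62  1.74] [ 0.05103628  0.1216989  -0.01106106]
0.15881686502058637 14465
```

View pics/wr3.png

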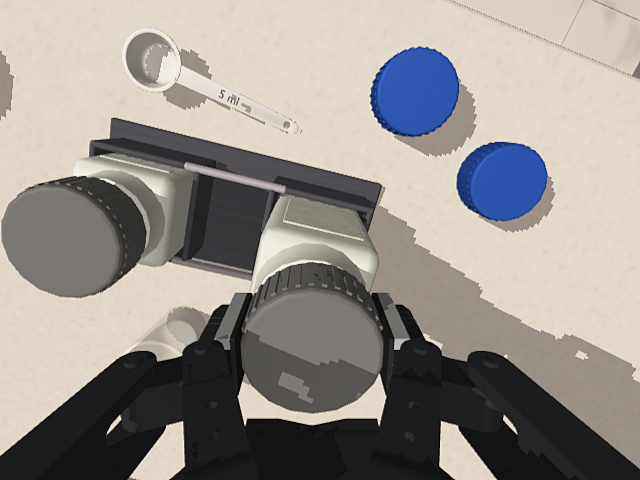

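The gripper turned 77° with the cap still down, and the bottle stayed square in its pocket. Testing with a small lift.

```bash
python3 -m crank '[0,0,-0.003,0,0,0,1,0,0,-0.003,0,0,0,1,0,0,-0.003,0,0,0,1,0,0,-0.003,0,0,0,1,0,0,-0.003,0,0,0,1,0,0,0,0,0,0,1,0,0,0,0,0,0,1,0,0,0,0,0,0,1]'
```

```text
clock: 7.23
eef_pos: [0.4731, -0.0068, 0.1402]
eef_rot: [-0.0, -0.166, 0.986, -0.0]
wrist_force: [0.1, 0.5, -0.4]
opening: 0.0501
grip_force: 82.6
```

Force −0.4 N, so no bottle weight is on the wrist and the cap is free. Lifting.

```bash
python3 -m crank '[0,0,-0.005,0,0,0,1,0,0,-0.01,0,0,0,1,0,0,-0.012,0,0,0,1,0,0,-0.012,0,0,0,1,0,0,-0.012,0,0,0,1,0,0,-0.012,0,0,0,1,0,0,-0.012,0,0,0,1,0,0,-0.008,0,0,0,1,0,0,-0.005,0,0,0,1,0,0,0,0,0,0,1,0,0,0,0,0,0,1,0,0,0,0,0,0,1,0,0,0,0,0,0,1]'
python3 - <<'E'
from h import *
s=snap('wrist');cv2.imwrite('pics/wr4.png',s['color'][...,::-1])
for n in ['tall_cap','tall_bottle_mouth','short_cap','tall_bottle']:
    for d in bot.spot_point('wrist',n)[:2]: print(n,round(d['p'],2),w(s,d['xyz']).round(4))
st=bot.read_state();print(st['wrist_force'],np.abs(st['joint_vel']).max())
E
```

```text
clock: 8.32
eef_pos: [0.4729, -0.0068, 0.2278]
eef_rot: [-0.0, -0.166, 0.986, 0.0]
wrist_force: [0.5, 1.1, -1.3]
opening: 0.0501
grip_force: 82.7
tall_cap 0.64 [ 0.3933  0.1082 -0.0021]
tall_cap 0.6 [ 0.3633  0.0239 -0.0051]
tall_bottle_mouth 0.77 [ 0.4723 -0.0085  0.1497]
short_cap 0.59 [ 0.4858 -0.1157  0.0925]
tall_bottle 0.97 [ 0.4736 -0.0091  0.003 ]
[-0.30484367  0.21920179  0.47111754] 0.0019114567942827023
```

View pics/wr4.png

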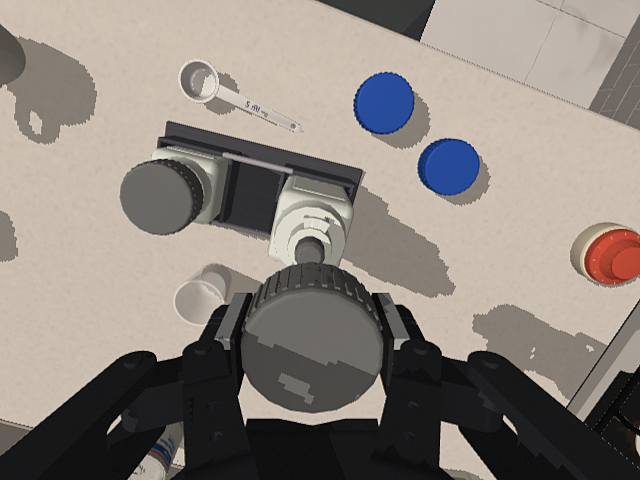

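The cap is held level at (312,340). The open neck and its plug show below at (310,245), the mouth measures z = 0.150 as it should, and the short bottle is still shut at (162,197). Rim is about 86 mm above the mouth.

```bash
python3 -c "
from workcell import bot
print(bot.finish_job())"
```

```text
the job is handed in; nothing more can be done
None
```

The tall bottle is open and the job is handed in, though the hand-in returned no verdict: the cap is held level and still about 86 mm above the mouth, the bottle stands in the rack, and the short bottle is still shut.

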